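# Take the frit plunger out of its keyhole rack and stand it in the mortar

## Task

Take the round-knobbed frit plunger off the rack: slide it along its keyhole slot to the wide end, lift it out there, and stand it upright on the floor of the steel mortar, lowering it all the way down before you let go. Leave the T-handled tool hanging where it is.

Things in the scene. Friction and masses are not known exactly. Their poses are not given: they have to be found in the camera images.
- rack: Fixed sheet-metal bridge. Deck 150 (x) by 240 (y) mm, 6 thick, upper face 100 mm above the table. Origin on the table under the deck's centre, z up. Two keyholes through the deck, at y = +55 and -55 mm: round wide end of 44 mm diameter centred at x = -30 mm (the edge nearer the robot), from it a slot 18 mm wide along +x to x = +45 mm.
- plunger: Round-knobbed tool hung upright in either keyhole, 0.2-0.45 kg. Origin: centre of foot's underside, 42 mm above table when hung; z up. Heights over origin: foot dia 32 mm 0-18, tapered to 26; shaft dia 12; collar dia 54, 58-64, lies on the deck; wooden knob dia 36, straight sides 81-106 (grip here), top 115. Foot, under the deck, passes only the wide end; collar passes neither.
- tamper: The other hung tool, in the other keyhole: the same shaft and collar, but a wooden T-handle, a round bar 66 mm long and 16 mm thick lying along its own x axis (roughly along the slot) 104 mm above the origin. Origin at the centre of the underside of its foot, z up. To be left alone.
- mortar: Loose heavy round steel pot (1.3 kg), open at the top, 92 mm outer diameter, 48 mm high, bore 74 mm in diameter, inner floor 8 mm above the table. Origin at the centre of its underside, z up.
Not all that is in view belongs to the job. Leave any purple or red look-alike of the plunger alone.

How it is judged:
On the way, in this order (a step that is already met when the one before it is completed fails the run):
1. the plunger has been slid to the wide end of its keyhole, still hanging in it (x of plunger in the frame of rack below -0.018 m and z of plunger in the frame of rack below 0.07 m).
2. the plunger's foot has been lifted clear above the rack's deck (z of plunger in the frame of rack above 0.102 m).
At the end, for the whole second after the job is handed in: The plunger stands at rest and released in the mortar: foot on its floor (within 8 mm) and within 26 mm of its axis, upright within 10 degrees; the mortar stands level, and the T-handled tool still hangs within 30 mm of where it hung (horizontal distance between plunger and mortar below 0.026 m and z of plunger in the frame of mortar between 0 and 0.016 m and angle between plunger's own z axis and vertical below 0.17 rad and angle between mortar's own z axis and vertical below 0.1 rad and linear speed of plunger below 0.02 m/s and distance of tamper from where it was at the start of the episode below 0.03 m); the robot touches nothing.
It fails at once if the T-handled tool was shifted by more than 30 mm (distance of tamper from where it was at the start of the episode above 0.03 m).
It fails at once if the plunger was let go over the mortar while its foot was more than 25 mm above the mortar's floor (horizontal distance between plunger and mortar below 0.06 m and z of plunger in the frame of mortar above 0.033 m and contact force between the fingers and plunger below 0.05 N).
It also fails if it takes over 45 s, if anything falls off the work surface, if the arm or the gripper's body presses on something with over 40 N, if the wrist force passes 120 N, or if a joint passes its speed limit or range.

## Robot

A 6-joint arm with a two-finger parallel gripper is mounted at the origin on the work surface; the furniture and walls round the work are solid. World frame = base frame: x ahead of the robot, y to its left, z up, the work surface at z = 0. Lengths are in m, angles in rad, forces in N, time in s.
With the tool pointing down it reaches from about 0.3 to 0.775 m from the base axis. Payload 14.6 kg.
Tool frame: the origin (TCP) lies at the very end of the fingers, on their centre line; the grasp point (between the pads) lies 19 mm behind it; z points along the fingers, y is the line along which they close (so a half turn about z gives the same grasp; the last joint's range is limited). The gripper opens to 94 mm and grips with 3 to 60 N. Pads are 16 mm wide; open, the fingers measure 119 mm over their backs; the gripper's body (75 mm by 177 mm) begins 78 mm behind the grasp point.
Start: joints at [-1.301, 0.3, 1.521, -0, 1.321, -0.067], TCP at [0.182, -0.519, 0.205] pointing down, gripper open.
Joint ranges: [-3.03, 3.03], [-0.79, 2.21], [0.23, 2.52], [-1.04, 4.18], [0, 3.07], [-2.55, 2.55]. Speed limits (rad/s): [2.22, 2.22, 2.57, 3.14, 3.14, 3.14].

## Interface

Orientations are given as [roll, pitch, yaw] about the fixed x, y, z axes, in that order (R = Rz(yaw) Ry(pitch) Rx(roll)).
In Python, from station import ctrl gives the robot as it stands.
- The arm moves only by the shell command python3 -m pendant 'ROWS' [OPENING] [FORCE]. ROWS is JSON, a list of rows, each a list of 2 entries, a list of its own where there are three numbers: the shift along the world's x, y, z in cm, then the turn about the world's z in rad. A call has 1 to 20 rows; each row shifts and turns the commanded pose from where the row before left it; what a row does not reach is not made up. A row lasts 1/12 s, in which the tool goes at most 41.7 mm and 7.16 degrees, less where a joint would pass 70% of its speed; a pose out of reach is approached as far as the arm can. A call is refused whole if a number of a shift passes 4.17 or a number of a turn 0.125, either way. A call with a gripper value outside its range is refused whole. OPENING is the opening, from 0 (shut) to 1 (fully open), set as the call begins (- or left out, the last holds). The fingers move at their own pace and stop on an object; FORCE is the grip in N (left out, the last holds). Time passes only in rows, so rows that do not move let the fingers close. It gives the time, the measured TCP pose, the force, the opening and the grip force at its end, in the units of the state.
- ctrl.get_obs(): the state, without advancing time (a new reading comes with each control period).
- ctrl.camera(name): name is "side" or "top" or "wrist"; returns a dict with "color" (480x640x3 uint8, red, green, blue), "intrinsics" (3x3 intrinsics, pixels), "k1" (the pictures are not rectified: a ray, as slopes to the right and down, at radius r is drawn at 1 + k1 r^2 times it, then the intrinsics apply), "camera_from_world" (4x4, takes a point from world to camera coordinates). Camera axes: x right, y down, z forward; pixel columns grow to the right and rows downward; lengths in m; the calibration is good to about 2 mm. A picture is of the moment at which its call begins. There is no depth.
- ctrl.hand_in(): hands the job in; it is judged then, once.
The state is a dict: "time_s": time; "qpos": joint angles; "joint_vel": joint speeds; "tau": joint torques, N m; "ee_pos": TCP position; "eef_rot": TCP orientation; "force": force on the tool from outside, world axes, zero at the start; "moment": the same for the moment, N m; "grip_width": finger opening in m; "grip_force": force on a finger pad.
Only numpy, scipy, OpenCV 4.12 (cv2) and the standard library are available. Lean on these libraries where they do the work, as an engineer would, in place of code of your own. Each camera call takes 0.05 s, during which the arm holds its last target. There are 200 camera calls.

## Working session

There is one attempt and no reset: what is moved stays moved. The work goes in short steps, Python scripts to look and compute and a shell command to move; the robot and the scene stay as the last step left them, time stands still between calls to the robot, and variables do not carry over. Pictures are saved under pics/ and viewed, at most 10 in all, crops included, and the job is handed in when it is done.

```bash
mkdir -p pics; cat > h.py <<'E'
import numpy as np, cv2, pickle
from station import ctrl
def grab(n,f):
    c=ctrl.camera(n); cv2.imwrite(f'pics/{f}.png',c['color'][:,:,::-1]); pickle.dump(c,open(f'pics/{f}.pkl','wb')); return c
def load(f): return pickle.load(open(f'pics/{f}.pkl','rb'))
def ray(c,u,v):
    K=np.array(c['intrinsics']); k=c['k1']
    d=np.array([(u-K[0,2])/K[0,0],(v-K[1,2])/K[1,1]]); s=d.copy()
    for _ in range(30): s=d/(1+k*(s@s))
    T=np.array(c['camera_from_world']); R=T[:3,:3]; o=-R.T@T[:3,3]
    return o,R.T@np.array([s[0],s[1],1])
def atz(c,u,v,z):
    o,d=ray(c,u,v); return o+d*(z-o[2])/d[2]
def proj(c,p):
    T=np.array(c['camera_from_world']);K=np.array(c['intrinsics'])
    q=T[:3,:3]@np.asarray(p,float)+T[:3,3]; s=q[:2]/q[2]; s=s*(1+c['k1']*(s@s))
    return np.array([K[0,0]*s[0]+K[0,2],K[1,1]*s[1]+K[1,2]])
E
python3 - <<'E'
from h import *
for n in('top','side'):
    c=grab(n,n+'0'); o,d=ray(c,320,240); print(n,o.round(3),d.round(3))
E
```

```text
top [ 0.359 -0.072  1.049] [ 0.203 -0.014 -0.979]
side [0.383 0.662 0.626] [ 0.197 -0.78  -0.593]
```

View pics/top0.png

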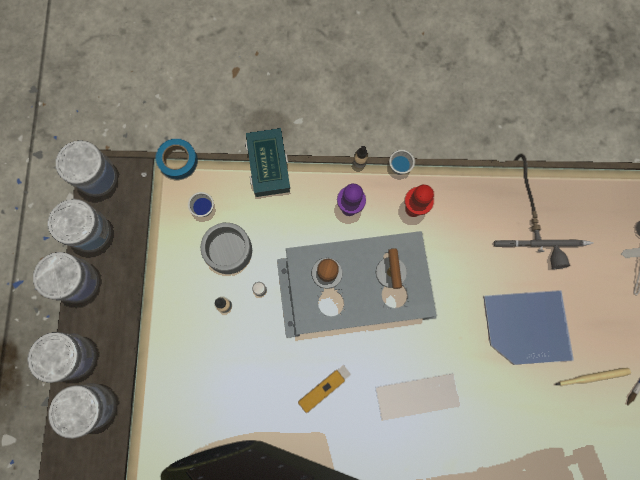

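View pics/side0.png

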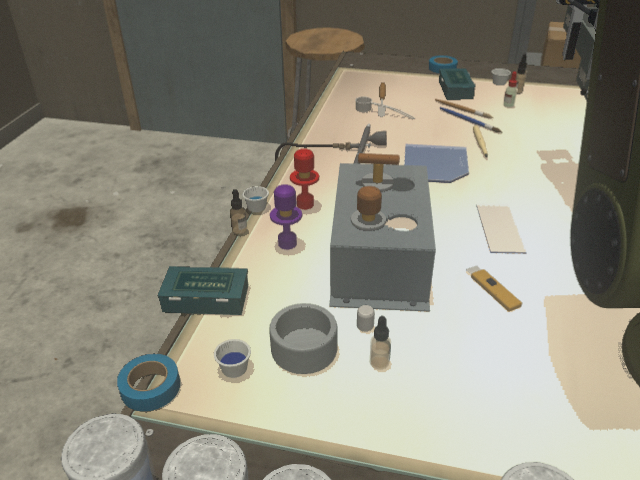

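The candidates for the plunger are the brown wooden round knob at top (327,270) / side (369,200), the purple one at top (351,199) and the red one at top (420,199). The wooden knob hanging in the rack's left keyhole fits the description. The purple and red ones are look-alikes standing on the table. The T-handle is at top (394,268) and the mortar at top (226,248). I'll enlarge to confirm and measure.

```bash
python3 - <<'E'
from h import *
c=load('top0'); im=c['color'][:,:,::-1][215:345,195:445]
cv2.imwrite('pics/crop1.png',cv2.resize(im,None,fx=3.2,fy=3.2,interpolation=cv2.INTER_CUBIC))
E
```

```text
(no output)
```

View pics/crop1.png

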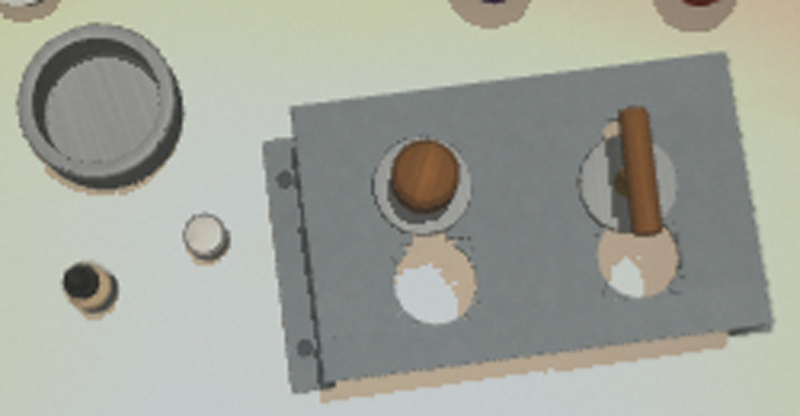

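The crop confirms it: a brown round knob at crop (425,177) with its collar at (422,186), just beyond its wide end at (435,280). The T-handle is in the right keyhole, and the mortar rim is centred near (101,102).

```bash
python3 - <<'E'
from h import *
from scipy.optimize import least_squares
c=load('top0'); P=lambda a:np.array(a)/3.2+[195,215]-0.35
obs=[(75,120,291,106),(75,-120,725,53),(-75,-120,773,328),(-75,120,325,382),(-30,55,435,280),(-30,-55,638,260)]
def pt(p,x,y): 
    k,s=np.cos(p[2]),np.sin(p[2]); return np.array([p[0]+k*x-s*y,p[1]+s*x+k*y])
f=lambda p:np.concatenate([atz(c,*P(o[2:]),.1)[:2]-pt(p,o[0]/1e3,o[1]/1e3) for o in obs])
r=least_squares(f,[.45,-.05,0]);p=r.x;print('rack',p.round(4),'res mm',(r.fun*1e3).round(1))
for n,u,z in(('collar',(422,186),.106),('knobsilh',(425,177),.148),('mortar rim',(101,102),.048),('bottle',(80,280),.06),('T',(641,171),.146),('whitecap',(206,235),.03)): 
    w=atz(c,*P(u),z); d=w[:2]-p[:2]; k,s=np.cos(p[2]),np.sin(p[2])
    print(n,w.round(4),'rackframe',np.array([k*d[0]+s*d[1],-s*d[0]+k*d[1]]).round(4))
print('wide',pt(p,-.03,.055).round(4),pt(p,.0,.055).round(4))
# side check
s=load('side0')
for n,q in(('knobtop',[*atz(c,*P((422,186)),.106)[:2],.157]),('mortar rim c',[*atz(c,*P((101,102)),.048)[:2],.048]),('wide',[*pt(p,-.03,.055),.1])): print(n,proj(s,q).round(1))
o=ctrl.get_obs();print(o['time_s'],o['ee_pos'],o['eef_rot'],o['grip_width'])
E
```

```text
rack [ 0.4837 -0.1554  0.1474] res mm [-0.3  0.3  0.2  0.8 -0.4 -0.2  0.3 -0.8  1.4 -0.2 -1.2  0.1]
collar [ 0.497  -0.0975  0.106 ] rackframe [0.0216 0.0553]
knobsilh [ 0.4955 -0.0978  0.148 ] rackframe [0.0201 0.0552]
mortar rim [0.5495 0.0864 0.048 ] rackframe [0.1006 0.2295]
bottle [0.4462 0.0904 0.06  ] rackframe [-0.001   0.2486]
T [ 0.5018 -0.2089  0.146 ] rackframe [ 0.01   -0.0557]
whitecap [0.4765 0.0244 0.03  ] rackframe [0.0192 0.1789]
wide [ 0.446  -0.1054] [ 0.4757 -0.101 ]
knobtop [370.7 186.9]
mortar rim c [305.7 321.8]
wide [403.7 220.5]
0.1 [ 0.18171244 -0.51885858  0.20494571] [-3.14054686e+00 -8.36935616e-05  3.36873336e-01] 0.09419637048837673
```

Sliding moves the plunger about −51 mm along rack x, with the closing axis across the slot (yaw 0.147). First I go above the knob.

```bash
python3 -m pendant '[[[1.95,2.6,0],-0.1],[[1.95,2.6,0],-0.09],[[1.95,2.6,0],0],[[1.95,2.6,0],0],[[1.95,2.6,0],0],[[1.95,2.6,0],0],[[1.95,2.6,0],0],[[1.95,2.6,0],0],[[1.95,2.6,0],0],[[1.95,2.6,0],0],[[1.95,2.6,0],0],[[1.95,2.6,0],0],[[1.95,2.6,0],0],[[1.95,2.6,0],0],[[1.95,2.6,0],0],[[1.95,2.6,0],0],[[0.2,0.5,0],0],[[0,0,0],0],[[0,0,0],0]]' 1 20
```

```text
time_s: 1.68
ee_pos: [0.4954, -0.0983, 0.2051]
eef_rot: [-3.141, 0.001, 0.147]
force: [-0.4, 0.0, -0.5]
grip_width: 0.0938
grip_force: 0.0
```

```bash
python3 -m pendant '[[[0.1,0.1,-1.5],0],[[0,0,-1.5],0],[[0,0,-1.5],0],[[0,0,-1.5],0],[[0,0,-1.5],0],[[0,0,-1.1],0],[[0,0,0],0],[[0,0,0],0]]' && python3 -m pendant '[[[0,0,0],0],[[0,0,0],0],[[0,0,0],0],[[0,0,0],0],[[0,0,0],0],[[0,0,0],0],[[0,0,0],0],[[0,0,0],0],[[0,0,0],0],[[0,0,0],0]]' 0.2 20; python3 -c "
from h import *
grab('side','side1')
c=load('side1');cv2.imwrite('pics/s1.png',cv2.resize(c['color'][120:330,260:480,::-1],None,fx=2.7,fy=2.7))"
```

```text
time_s: 2.35
ee_pos: [0.4964, -0.0978, 0.1196]
eef_rot: [-3.141, 0.001, 0.146]
force: [-0.0, 0.2, 0.2]
grip_width: 0.0944
grip_force: 0.0
time_s: 3.18
ee_pos: [0.4968, -0.0971, 0.1195]
eef_rot: [3.142, -0.0, 0.147]
force: [0.5, -0.1, -0.2]
grip_width: 0.0352
grip_force: 20.0
```

View pics/s1.png

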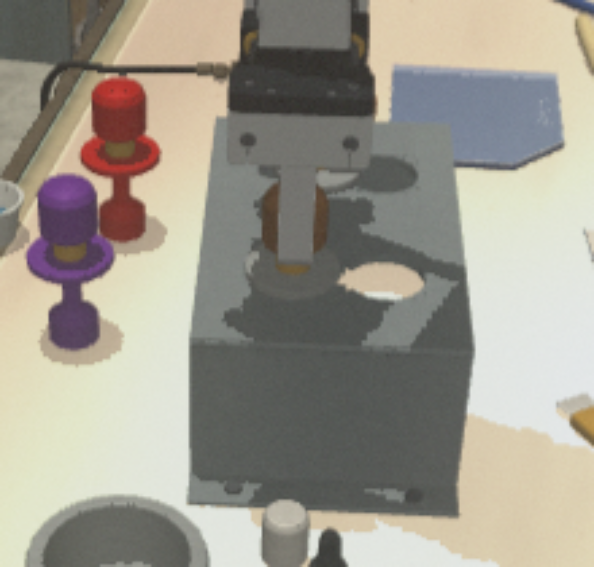

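The fingers straddle the wooden knob at crop (295,215) and the wide end is visible at crop (385,280). Next I lift 2 mm off the deck and slide.

```bash
python3 -m pendant '[[[0,0,0],0],[[0,0,0.2],0],[[0,0,0],0],[[-0.5,-0.08,0],0],[[-0.5,-0.08,0],0],[[-0.5,-0.07,0],0],[[-0.5,-0.08,0],0],[[-0.5,-0.07,0],0],[[-0.5,-0.08,0],0],[[-0.5,-0.07,0],0],[[-0.5,-0.08,0],0],[[-0.5,-0.07,0],0],[[-0.5,-0.07,0],0],[[0,0,0],0],[[0,0,0],0],[[0,0,0],0]]' 0.2 35; python3 -c "
from h import *
grab('side','side2')
c=load('side2');cv2.imwrite('pics/s2.png',cv2.resize(c['color'][120:330,260:480,::-1],None,fx=2.7,fy=2.7))"
```

```text
time_s: 4.57
ee_pos: [0.4469, -0.1046, 0.1215]
eef_rot: [3.142, -0.0, 0.147]
force: [0.3, 0.5, -3.1]
grip_width: 0.035
grip_force: 35.0
```

View pics/s2.png

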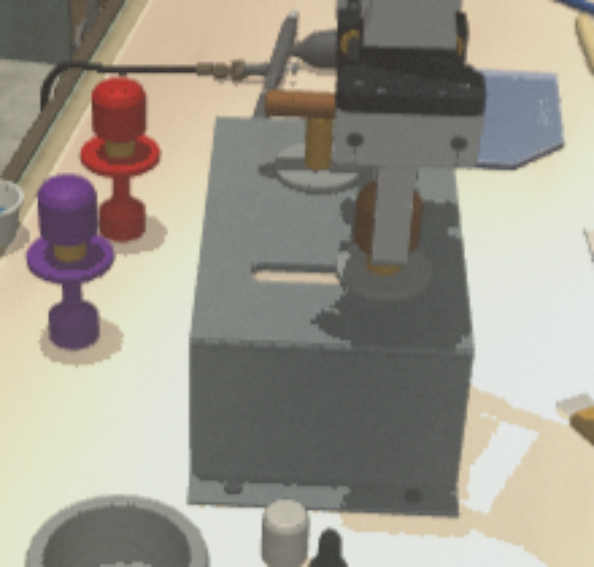

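The plunger is at the wide end (collar at crop (385,270)), the slot is empty behind it, and the T-tool is still hanging. Now I lift, gently at first.

```bash
python3 -m pendant '[[[-0.05,-0.05,0.3],0],[[0,0,0.6],0],[[0,0,0.6],0],[[0,0,0.6],0],[[0,0,0],0]]' && python3 -m pendant '[[[0,0,0.8],0],[[0,0,0.8],0],[[0,0,0.8],0],[[0,0,0.8],0],[[0,0,0.8],0],[[0,0,1],0],[[0,0,1],0],[[0,0,1],0],[[0,0,0],0],[[0,0,0],0]]'
```

```text
time_s: 5.03
ee_pos: [0.4469, -0.1053, 0.144]
eef_rot: [3.141, -0.002, 0.147]
force: [-0.3, -0.2, -2.6]
grip_width: 0.0349
grip_force: 35.0
time_s: 5.87
ee_pos: [0.4464, -0.1052, 0.2129]
eef_rot: [3.141, -0.001, 0.147]
force: [-0.0, 0.4, -4.1]
grip_width: 0.035
grip_force: 35.0
```

```bash
python3 -m pendant '[[[0.4,0.8,0],0],[[0.86,1.6,0],0],[[0.86,1.6,0],0],[[0.86,1.6,0],0],[[0.86,1.6,0],0],[[0.86,1.6,0],0],[[0.86,1.6,0],0],[[0.86,1.6,0],0],[[0.86,1.6,0],0],[[0.86,1.6,0],0],[[0.86,1.6,0],0],[[0.86,1.6,0],0],[[0.46,0.8,0],0],[[0,0,0],0],[[0,0,0],0],[[0,0,0],0]]'; python3 -c "
from h import *
grab('side','side3');grab('top','top3')
a=load('side3')['color'][190:400,220:430,::-1];b=load('top3')['color'][190:330,180:320,::-1]
cv2.imwrite('pics/s3.png',np.hstack([cv2.resize(a,(400,400)),cv2.resize(b,(400,400))]))"
```

```text
time_s: 7.2
ee_pos: [0.5491, 0.0864, 0.2122]
eef_rot: [3.141, 0.001, 0.147]
force: [-0.5, -0.3, -2.7]
grip_width: 0.0352
grip_force: 35.0
```

View pics/s3.png

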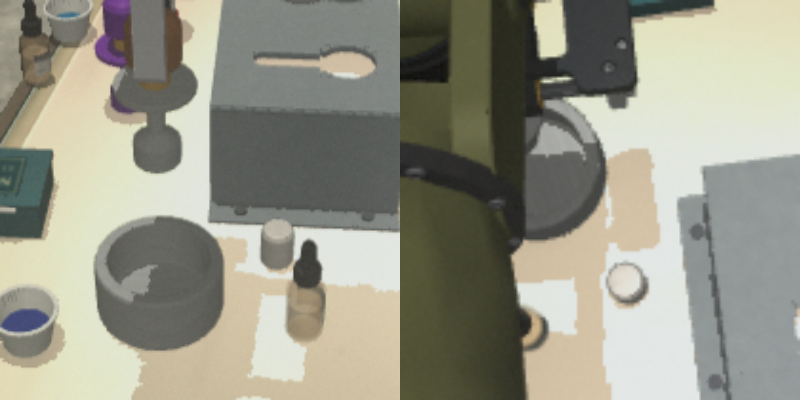

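The plunger hangs upright with its foot at left-panel (157,150), centred in column over the mortar rim (159,255). I lower it in two stages, watching the force near the floor.

```bash
python3 -m pendant '[[[0.04,0,-0.5],0],[[0,0,-1],0],[[0,0,-1],0],[[0,0,-1],0],[[0,0,-1],0],[[0,0,-1],0],[[0,0,-1],0],[[0,0,-1],0],[[0,0,-1],0],[[0,0,-1],0],[[0,0,-1],0],[[0,0,-0.8],0],[[0,0,-0.5],0],[[0,0,0],0],[[0,0,0],0],[[0,0,0],0]]' && python3 -m pendant '[[[0,0,-0.1],0],[[0,0,-0.1],0],[[0,0,-0.1],0],[[0,0,-0.1],0],[[0,0,-0.1],0],[[0,0,0],0],[[0,0,0],0]]'
```

```text
time_s: 8.63
ee_pos: [0.5502, 0.0869, 0.095]
eef_rot: [3.142, -0.001, 0.147]
force: [0.1, 0.1, -3.9]
grip_width: 0.0347
grip_force: 35.0
time_s: 9.22
ee_pos: [0.5498, 0.0869, 0.0894]
eef_rot: [-3.142, 0.0, 0.147]
force: [-0.2, -0.0, -3.2]
grip_width: 0.0349
grip_force: 35.0
```

```bash
python3 -m pendant '[[[0,0,-0.1],0],[[0,0,-0.1],0],[[0,0,-0.1],0],[[0,0,0],0],[[0,0,0],0]]' && python3 -m pendant '[[[0,0,-0.1],0],[[0,0,0],0],[[0,0,0],0]]'
```

```text
time_s: 9.63
ee_pos: [0.5498, 0.0869, 0.0864]
eef_rot: [-3.142, 0.0, 0.147]
force: [0.1, 0.3, -3.5]
grip_width: 0.0348
grip_force: 35.0
time_s: 9.88
ee_pos: [0.5499, 0.0869, 0.0855]
eef_rot: [-3.142, -0.0, 0.147]
force: [0.3, 0.3, -3.1]
grip_width: 0.0349
grip_force: 35.0
```

```bash
python3 -m pendant '[[[0,0,-0.1],0],[[0,0,0],0],[[0,0,0],0]]' && python3 -m pendant '[[[0,0,-0.05],0],[[0,0,0],0],[[0,0,0],0]]'
```

```text
time_s: 10.13
ee_pos: [0.5503, 0.087, 0.0855]
eef_rot: [3.142, -0.001, 0.147]
force: [-1.3, -0.3, 7.5]
grip_width: 0.0351
grip_force: 35.0
time_s: 10.38
ee_pos: [0.5505, 0.087, 0.0854]
eef_rot: [3.141, -0.002, 0.147]
force: [-2.9, -0.2, 11.5]
grip_width: 0.0349
grip_force: 35.0
```

Floor contact: the force went from −3 to +11 N at the expected height. I ease back 1 mm, open, and retreat upward.

```bash
python3 -m pendant '[[[0,0,0.1],0],[[0,0,0],0]]' && python3 -m pendant '[[[0,0,0],0],[[0,0,0],0],[[0,0,0],0],[[0,0,0],0],[[0,0,0],0],[[0,0,0],0],[[0,0,0],0],[[0,0,0],0]]' 1 && python3 -m pendant '[[[0,0,0.8],0],[[0,0,1],0],[[0,0,1.5],0],[[0,0,2],0],[[0,0,2],0],[[0,0,2],0],[[0,0,2],0],[[0,0,2],0],[[-2,-2,0],0],[[-2,-2,0],0],[[-2,-2,0],0],[[-2,-2,0],0],[[-2,-2,0],0],[[0,0,0],0],[[0,0,0],0]]'; python3 -c "
from h import *
grab('side','side4');grab('top','top4')
a=load('side4')['color'][150:400,220:470,::-1];b=load('top4')['color'][190:330,180:320,::-1]
cv2.imwrite('pics/s4.png',np.hstack([cv2.resize(a,(400,400)),cv2.resize(b,(400,400))]))"
```

```text
time_s: 10.55
ee_pos: [0.5501, 0.0869, 0.0855]
eef_rot: [3.142, -0.001, 0.147]
force: [-0.2, 0.4, 3.7]
grip_width: 0.0352
grip_force: 35.0
time_s: 11.22
ee_pos: [0.5499, 0.0869, 0.0849]
eef_rot: [-3.142, -0.0, 0.147]
force: [0.4, -0.6, -0.1]
grip_width: 0.0846
grip_force: 0.0
time_s: 12.47
ee_pos: [0.4497, -0.0137, 0.2193]
eef_rot: [3.141, -0.002, 0.145]
force: [0.2, 0.3, 0.7]
grip_width: 0.0939
grip_force: 0.0
```

View pics/s4.png

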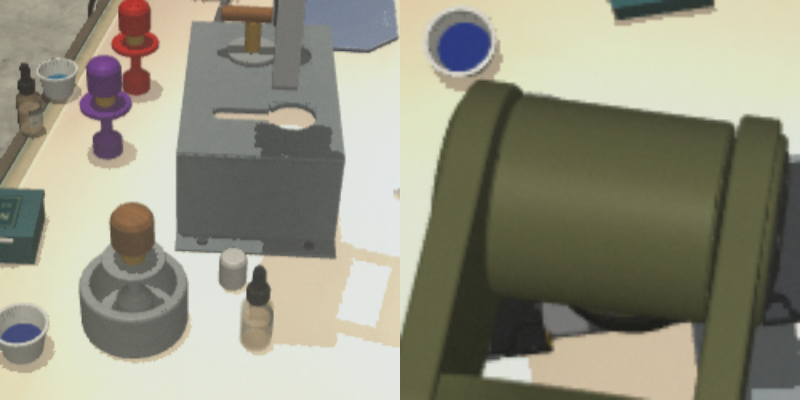

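The plunger stands upright in the mortar at left-panel (132,270), the T-tool still hangs at (250,30), and the arm is clear.

```bash
python3 -c "
from station import ctrl
print(ctrl.hand_in())"
```

```text
the job is handed in; nothing more can be done
None
```

The plunger was slid to the wide end, lifted out and stood upright on the mortar floor before release; the T-handled tool still hangs in place, and the job is handed in (no verdict was returned).

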